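# Snug a welding-jig clamp with a reversible ratchet

### The job

The strap clamp on the welding jig has been backed off to slip a thin-walled steel tube underneath, and its ratchet is still on the nut, set to undo. Flip the ratchet's red direction lever over to tighten, then work the handle to and fro between the two posts until the clamp just nips the tube: stop when a pull takes about 1.1 newton metres and never go past 1.5, or the tube dents. Leave the ratchet on the nut, still set to tighten, and do not knock the tape measure, the tube offcut or the try square.

Things in the scene. Friction and masses are not known exactly. Their poses are not given: they have to be found in the camera images.
- fixture: Welding jig bolted to the bench: dark steel plate 260 x 280 x 20 mm, a 40 mm square dark tube 520 mm long lying on it along y, held by a yellow strap clamp; a nut on the clamp's stud carries a deep socket and the ratchet. Origin: on the nut's upright axis, at bench level; z up.
- post_left (a point): Centre of the top of the left one of two round steel posts on the jig, 25 mm thick, 170 mm above the bench, 72.5 mm along the jig's -x and 80 mm along +y from the nut axis. The handle's shaft meets the posts at the ends of its swing.
- post_right (a point): The same for the right post: 72.5 mm along -x and 80 mm along -y from the nut axis, top 170 mm above the bench.
- ratchet: Steel socket ratchet, 0.5 kg, set on the nut; it only turns about the nut's axis and does not lift off. Origin: on that axis at bench level; x points from the grip to the head, y to the left of that, z up. The handle can swing 0.65 rad either way from the jig's x direction, where the posts stop it. Clockwise from above tightens. Pear head: 51 mm wide, 146 to 176 mm above the bench, ends 52 mm behind the axis.
- grip (a point): Middle of the ratchet's grip, on the handle's centre line, 170 mm from the nut axis, 161 mm above the bench; axes as the ratchet's. Black ribbed round grip 24 mm thick, 122 to 224 mm from the axis; a bare steel shaft 13 mm thick leads on to the head. 16 teeth, 0.39 rad apart: up to that much of a working stroke is lost, and 0.1 rad more is give, before the nut turns. Swinging back, clicking, takes under 3 N here.
- lever_pivot (a point): Pivot of the direction lever, on the flat top of the ratchet's head (176 mm above the bench), 28 mm from the nut axis towards the grip; the head is 51 mm wide here. Axes as the ratchet's.
- lever_tab (a point): Red upright thumb tab at the grip end of the direction lever, 26 mm from the pivot: 10 mm long along the lever, 8 mm wide, from 176 to 194 mm above the bench (this point is at 189.5 mm). The flat dark bar that carries it reaches 182 mm. Pushed sideways it takes 2 to 4 N, and a spring throws it over past the middle; the handle may swing along until a post stops it. It twitches with each click and may rest 5 to 12 mm off the centre line.
- lever: The direction lever itself (steel bar, 60 g with the pawl under it, red tab). Origin at its pivot; its x points from the tab to the pivot. Turned to the ratchet's x it stands in the middle; up to 0.5 rad anticlockwise from above is undo (tab to the right, looking from grip to head; how it starts), up to 0.5 rad clockwise is tighten (tab to the left, up to 12 mm off the handle's centre line).
- washer_top (a point): Top of the steel washer under the clamp nut, on the nut axis, 79 mm above the bench until the strap bears on the tube, which takes 1.1 to 1.9 rad of nut; then the nut draws it down 1.75 mm a turn: too little to see, it is felt. The nut stays where it is turned. It takes 0.6 N m (3.5 N at point grip, square to the handle) until the strap bears, 0.75 N m there and 1.4 N m more per rad after that.
- tape_measure: Yellow tape measure, 72 x 68 x 36 mm, loose on the bench beside the jig; origin at the centre of its underside. Leave alone.
- tube_offcut: Offcut of dark square tube, 40 x 40 mm, 70 mm long (along x), loose on the bench beside the jig; origin at the centre of its underside. Leave alone.
- try_square: Steel try square, flat and loose on the bench beside the jig: stock 100 x 18 x 16 mm along x, blade 130 mm along y; origin under the stock, 20 mm from its middle. Leave alone.

How it is judged:
By the outcome, as a careful person would: the job done as asked, in the order asked, and still so for the second after the job is handed in, with the robot touching nothing.
It also fails if it takes over 72 s, if anything falls off the work surface, if the arm or the gripper's body presses on something with over 40 N, if the wrist force passes 120 N, or if a joint passes its speed limit or range.

### The arm

A 7-joint arm with a two-finger parallel gripper is mounted at the origin on the work surface. World frame = base frame: x ahead of the robot, y to its left, z up, the work surface at z = 0. Lengths are in m, angles in rad, forces in N, time in s.
With the tool pointing down it reaches from about 0.4 to 0.9 m from the base axis. Payload 5.6 kg.
Tool frame: the origin (TCP) lies where the fingers leave the gripper's body, on its centre line; the fingertips stand 88 mm ahead of it and the grasp point (between the pads) lies 69 mm ahead of it; x points along the fingers, y is the direction in which the jaws open and shut, and the axes are right-handed (so a half turn about x gives the same grasp; the last joint's range is limited). The gripper opens to 92 mm and grips with 3 to 60 N. Pads are 20 mm wide; open, the fingers measure 128 mm over their backs; the gripper's body (75 mm by 189 mm) begins 69 mm behind the grasp point.
Start: joints at [1.167, 0.468, -0.012, 1.603, 0.006, 1.071, -0.056], TCP at [0.229, -0.608, 0.303] pointing down, gripper open.
Joint ranges: [-2.53, 2.53], [-0.31, 2.02], [-1.57, 1.55], [0.28, 2.44], [-1.29, 4.43], [0.15, 1.84], [-2.92, 2.92]. Speed limits (rad/s): [2.57, 2.57, 3.14, 3.14, 3.14, 3.14, 3.14].

### API

Orientations are given as [roll, pitch, yaw] about the fixed x, y, z axes, in that order (R = Rz(yaw) Ry(pitch) Rx(roll)).
In Python, from station import reach, servo_line, move_j, move_gripper, wait, ik, get_obs, camera, PlanningError, sign_off, spot_in, outline_of, landmark_of gives the robot as it stands. Calls block until the motion is done:
- reach(position, orientation): joint-space move of the TCP to a pose.
- servo_line(position, speed=0.15, ori=None): straight line of the TCP; ori=None keeps the orientation; speed is the mean speed in m/s.
- move_j(angles): joint-space move.
- move_gripper(opening, grasp_force=None): opening from 0.0 (shut) to 1.0 (fully open); grasp_force is the grip in N (None keeps the last); returns when the fingers have stopped.
- wait(seconds).
- ik(position, orientation): joint angles nearest the present ones, or None.
- get_obs(): the state.
- camera(name): name is "scene" or "top"; returns a dict with "pixels" (420x560x3 uint8, blue, green, red), "mtx" (3x3 intrinsics, pixels), "T" (4x4, takes a point from camera to world coordinates). Camera axes: x right, y down, z forward; pixel columns grow to the right and rows downward; lengths in m; the calibration is good to about 2 mm. A picture is of the moment at which its call begins. There is no depth.
A pose or a line that the arm cannot do raises PlanningError and nothing moves.
- sign_off(): hands the job in, once; it reports no verdict.
Trained networks look in a picture, given as the dict that the camera call returned (one of the last four; its "shot" number tells which), for a name from the list of things; names that differ only in an ending like _2 or _b are one class to them, and where a whole thing is asked for, a point or a joint stands for the part that bears it (a point fixed in the world has none). Each returns a list of dicts, best first, with "p" (0 to 1); they miss things now and then, are a little off and sometimes report something else, mostly with a low value. They report only what shows in the picture. A call takes as long as a camera call.
- spot_in(label, picture): "bbox" ([centre column, centre row, width, height] in pixels, round what is visible of it).
- outline_of(label, picture): "pixels" (420x560 bool, what is visible of it) and "bbox" ([centre column, centre row, width, height] in pixels, round what is visible of it).
- landmark_of(label, picture): "centre" ([row, column] in pixels: a listed point, or the origin of a listed thing).
The state is a dict: "t": time; "joint_pos": joint angles; "dq": joint speeds; "joint_efforts": joint torques, N m; "eef_pos": TCP position; "tcp_rot": TCP orientation; "force": force on the tool from outside, world axes, zero at the start; "wrist_torque": the same for the moment, N m; "finger_gap": opening from 0.0 (shut) to 1.0 (fully open).
Only numpy, scipy, OpenCV 4.12 (cv2) and the standard library are available. Lean on these libraries where they do the work, as an engineer would, in place of code of your own. Each camera call takes 0.05 s, during which the arm holds its last target.

## Working session

There is one attempt and no reset: what is moved stays moved. The work goes in short steps, each a Python script; the robot and the scene stay as the last script left them, time stands still between calls to the robot, and variables do not carry over. Pictures are saved under pics/ and viewed, and the job is handed in when it is done.

```bash
ls; mkdir -p pics; python3 - <<'E'
from station import *
import cv2,numpy as np
o=get_obs();print({k:np.round(v,3) for k,v in o.items()})
for n in ["scene","top"]:
    c=camera(n);cv2.imwrite(f"pics/a_{n}.png",c["pixels"]);print(n,c["mtx"],np.round(c["T"],3))
    for l in ["fixture","post_left","post_right","ratchet","grip","lever_pivot","lever_tab","washer_top","tape_measure","tube_offcut","try_square"]:
        r=landmark_of(l,c);print(l,[(np.round(x["centre"],1),round(x["p"],2)) for x in r[:2]])
E
```

```text
pics
{'t': np.float64(0.0), 'joint_pos': array([ 1.167,  0.468, -0.012,  1.604,  0.006,  1.071, -0.056]), 'dq': array([ 0.   ,  0.001,  0.002, -0.001,  0.002, -0.   , -0.   ]), 'joint_efforts': array([ 0.0000e+00, -5.2057e+01, -1.2000e-02, -2.4374e+01, -5.7000e-02,
        1.7000e-02,  0.0000e+00]), 'eef_pos': array([ 0.229, -0.608,  0.302]), 'tcp_rot': array([-1.506,  1.569,  1.996]), 'force': array([-0.993,  0.133,  0.631]), 'wrist_torque': array([-0.071,  0.021,  0.019]), 'finger_gap': np.float64(1.004)}
scene [[413.82641026   0.         277.20200391]
 [  0.         413.82641026 214.82332441]
 [  0.           0.           1.        ]] [[ 0.782  0.523 -0.338  0.866]
 [ 0.623 -0.667  0.408 -0.284]
 [-0.012 -0.53  -0.848  0.796]
 [ 0.     0.     0.     1.   ]]
fixture [(array([272.3, 288.9]), 0.73)]
post_left [(array([181.9, 299.8]), 0.75)]
post_right [(array([233.8, 226.6]), 0.8)]
ratchet []
grip [(array([175.6, 238. ]), 0.68)]
lever_pivot [(array([221.8, 279. ]), 0.87)]
lever_tab [(array([211.9, 267.1]), 0.73), (array([271.2, 161.9]), 0.43)]
washer_top [(array([258.7, 289. ]), 0.59
[... 276 characters left out ...]
843432]
 [  0.           0.           1.        ]] [[ 0.03  -0.985  0.167  0.459]
 [-0.999 -0.027  0.02   0.026]
 [-0.015 -0.168 -0.986  0.943]
 [ 0.     0.     0.     1.   ]]
fixture [(array([187.9, 295.9]), 0.92)]
post_left [(array([196.2, 253.5]), 0.87)]
post_right [(array([211.8, 332.3]), 0.75), (array([201.1, 251.1]), 0.4)]
ratchet []
grip [(array([254., 278.]), 0.58)]
lever_pivot [(array([184.5, 295.7]), 0.68)]
lever_tab [(array([193.7, 302.8]), 0.48), (array([250.7, 276.7]), 0.2)]
washer_top []
tape_measure [(array([281.2, 363.1]), 0.74), (array([186.6, 296.4]), 0.56)]
tube_offcut [(array([240.3, 196.5]), 0.57), (array([184.7, 299.6]), 0.22)]
try_square [(array([138.7, 222.1]), 0.56)]
```

View pics/a_scene.png

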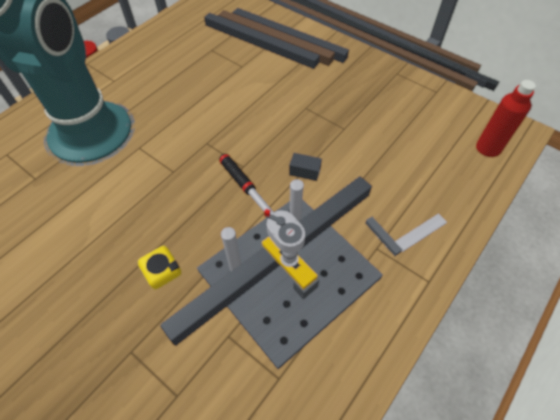

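View pics/a_top.png

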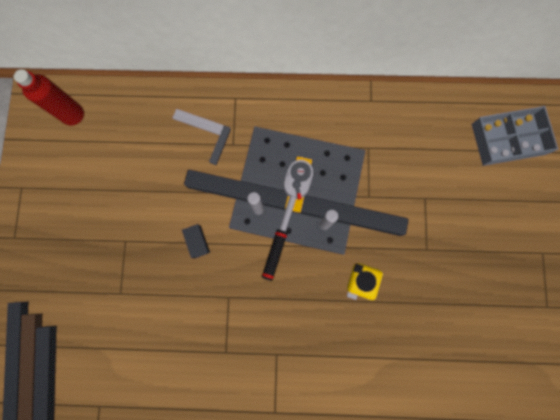

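```bash
cat > h.py <<'E'
import numpy as np,cv2
from station import *
def ray(c,row,col):
    d=np.linalg.solve(c["mtx"],[col,row,1.0]);T=np.array(c["T"]);return T[:3,3],T[:3,:3]@d
def atz(c,rc,z):
    o,d=ray(c,*rc);return o+d*(z-o[2])/d[2]
def proj(c,p):
    T=np.array(c["T"]);q=c["mtx"]@(T[:3,:3].T@(np.array(p)-T[:3,3]));return q[:2]/q[2]
E
python3 - <<'E'
from h import *
Z=dict(fixture=0,post_left=.17,post_right=.17,grip=.161,lever_pivot=.176,lever_tab=.1895,washer_top=.079,tape_measure=0,tube_offcut=0,try_square=0)
for n in ["scene","top"]:
    c=camera(n)
    for l in Z:
        for x in landmark_of(l,c)[:1]: print(n,l,np.round(atz(c,x["centre"],Z[l]),4),round(x["p"],2))
E
```

```text
scene fixture [0.6551 0.0011 0.    ] 0.62
scene post_left [0.6024 0.1037 0.17  ] 0.77
scene post_right [ 0.5708 -0.067   0.17  ] 0.59
scene grip [0.4949 0.0427 0.161 ] 0.66
scene lever_pivot [0.6245 0.0052 0.176 ] 0.86
scene lever_tab [0.607  0.0017 0.1895] 0.63
scene washer_top [6.574e-01 3.000e-04 7.900e-02] 0.51
scene tape_measure [ 0.4431 -0.1538  0.    ] 0.72
scene tube_offcut [0.5184 0.2304 0.    ] 0.7
scene try_square [0.7826 0.1984 0.    ] 0.9
top fixture [ 0.6583 -0.0036  0.    ] 0.79
top post_left [0.6031 0.0889 0.17  ] 0.74
top post_right [ 0.5792 -0.0635  0.17  ] 0.81
top grip [0.4971 0.0432 0.161 ] 0.94
top lever_pivot [0.6304 0.0024 0.176 ] 0.74
top lever_tab [ 0.6004 -0.0028  0.1895] 0.48
top tape_measure [ 0.4384 -0.161   0.    ] 0.75
top tube_offcut [0.776  0.1904 0.    ] 0.29
top try_square [0.7777 0.1844 0.    ] 0.75
```

The scene picture shows the jig around (290,265), with the grip at (238,175) and the tab at about (267,212). The top picture shows the nut head at (300,172), red tab near (299,196) and posts at (254,200) and (331,215). I'll refine the geometry with zooms and a fit.

```bash
python3 - <<'E'
from h import *
from scipy.optimize import least_squares
P={};Cs={}
for n in ["scene","top"]:
    c=camera(n);Cs[n]=c
    im=c["pixels"];
    x0,y0=(200,130) if n=="scene" else (225,130)
    cv2.imwrite(f"pics/b_{n}.png",cv2.resize(im[y0:y0+150,x0:x0+140],None,fx=4,fy=4,interpolation=cv2.INTER_CUBIC))
    for l in ["post_left","post_right","grip","lever_pivot","lever_tab","fixture"]:
        r=landmark_of(l,c)
        if r: P[n,l]=r[0]["centre"][::-1]
def pts(v):
    nx,ny,j,h,a=v;N=np.array([nx,ny])
    d=lambda t:np.array([np.cos(t),np.sin(t)]);e=lambda t:np.array([-np.sin(t),np.cos(t)])
    piv=N-.028*d(h)
    return dict(fixture=[*N,0],post_left=[*(N-.0725*d(j)+.08*e(j)),.17],post_right=[*(N-.0725*d(j)-.08*e(j)),.17],
      grip=[*(N-.17*d(h)),.161],lever_pivot=[*piv,.176],lever_tab=[*(piv-.026*d(h+a)),.1895])
def f(v):
    q=pts(v);return np.concatenate([proj(Cs[k[0]],q[k[1]])-P[k] for k in P])
s=least_squares(f,[.655,0,-.22,-.27,.3],loss="soft_l1")
print(np.round(s.x,4))
r=f(s.x).reshape(-1,2)
for k,e in zip(P,r):print(k,np.round(P[k],1),np.round(e,1))
print({k:np.round(v,4) for k,v in pts(s.x).items()},get_obs()["t"])
E
```

```text
[ 0.6542 -0.0034 -0.249  -0.2755  0.5621]
('scene', 'post_left') [300.  179.1] [-3.1  5.9]
('scene', 'post_right') [223.9 233.4] [ 1.3 -3. ]
('scene', 'grip') [234.6 177.9] [-0.  -3.1]
('scene', 'lever_pivot') [276.7 222.6] [ 0.7 -0.9]
('scene', 'lever_tab') [236.1 173.8] [27.4 39.2]
('scene', 'fixture') [163.3 269.4] [123.    5.3]
('top', 'post_left') [252.8 197.5] [ 0.3 -0.1]
('top', 'post_right') [328.6 211.7] [1.7 7.3]
('top', 'grip') [275.4 254.1] [0.5 0.9]
('top', 'lever_pivot') [296.7 187.1] [ 0.5 -0.7]
('top', 'lever_tab') [301.1 194.2] [-0.2  3.3]
('top', 'fixture') [298.7 190.7] [-0.5  0.4]
{'fixture': array([ 0.6542, -0.0034,  0.    ]), 'post_left': array([0.6037, 0.092 , 0.17  ]), 'post_right': array([ 0.5643, -0.0631,  0.17  ]), 'grip': array([0.4907, 0.0428, 0.161 ]), 'lever_pivot': array([0.6273, 0.0042, 0.176 ]), 'lever_tab': array([ 0.6024, -0.0031,  0.1895])} 3.0
```

View pics/b_scene.png

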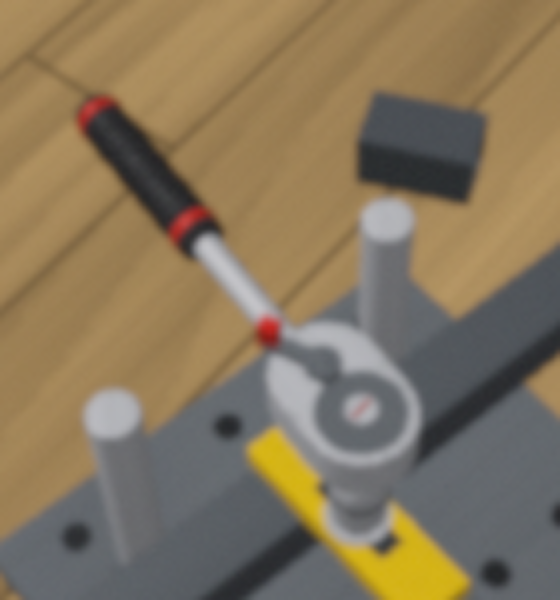

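View pics/b_top.png

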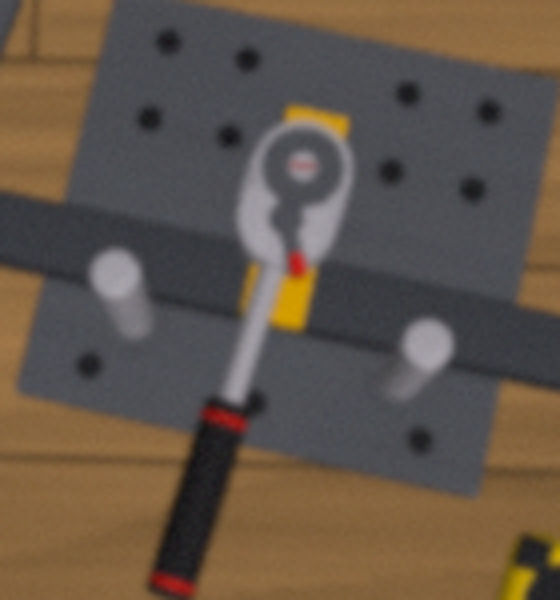

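```bash
python3 - <<'E'
from h import *
from scipy.optimize import least_squares
Cs={n:camera(n) for n in ["scene","top"]}
P={("scene","post_left"):(296.7,185),("scene","post_right"):(228,233),("scene","lever_tab"):(267,212.5),("scene","cap"):(290.2,232),("scene","grip"):(236.2,172),
("top","post_left"):(254.2,198.2),("top","post_right"):(332.2,216.2),("top","lever_tab"):(299.2,196),("top","cap"):(300.7,171.5),("top","grip"):(274.6,255)}
def pts(v):
    nx,ny,j,h,a=v[:5];N=np.array([nx,ny])
    d=lambda t:np.array([np.cos(t),np.sin(t)]);e=lambda t:np.array([-np.sin(t),np.cos(t)])
    piv=N-.028*d(h)
    return dict(cap=[*N,.176],post_left=[*(N-.0725*d(j)+.08*e(j)),.17],post_right=[*(N-.0725*d(j)-.08*e(j)),.17],
      grip=[*(N-.17*d(h)),.161],lever_pivot=[*piv,.176],lever_tab=[*(piv-.026*d(h+a)),.1895])
def f(v):
    q=pts(v);return np.concatenate([proj(Cs[k[0]],q[k[1]])-P[k] for k in P])
s=least_squares(f,[.655,0,-.22,-.27,.3],loss="soft_l1")
print(np.round(s.x,4))
for k,e in zip(P,f(s.x).reshape(-1,2)):print(k,np.round(P[k],1),np.round(e,1))
print({k:np.round(v,4) for k,v in pts(s.x).items()})
h=s.x[3]
print(get_obs()["joint_pos"][6])
for th in [h,.4+0,.2,-.5,-.8]:
  g=s.x[:2]-.17*np.array([np.cos(th),np.sin(th)])
  for k in [0,np.pi]:
    q=ik([*g,.23],[0,np.pi/2,th+k]); print(round(th,2),k,None if q is None else np.round(q,2))
print(get_obs()["t"])
E
```

```text
[ 6.575e-01 -6.000e-04 -1.964e-01 -2.730e-01  5.174e-01]
('scene', 'post_left') [296.7 185. ] [-0.5 -0.4]
('scene', 'post_right') [228 233] [-0.7  0.1]
('scene', 'lever_tab') [267.  212.5] [-0.8 -0.1]
('scene', 'cap') [290.2 232. ] [-0.7  0.9]
('scene', 'grip') [236.2 172. ] [0.5 2.8]
('top', 'post_left') [254.2 198.2] [-1.2 -0. ]
('top', 'post_right') [332.2 216.2] [-0.9 -0.4]
('top', 'lever_tab') [299.2 196. ] [-0.2 -0. ]
('top', 'cap') [300.7 171.5] [-0.8  0.3]
('top', 'grip') [274.6 255. ] [ 0.1 -1.7]
{'cap': array([ 6.575e-01, -6.000e-04,  1.760e-01]), 'post_left': array([0.602, 0.092, 0.17 ]), 'post_right': array([ 0.5708, -0.0649,  0.17  ]), 'grip': array([0.4938, 0.0452, 0.161 ]), 'lever_pivot': array([0.6306, 0.007 , 0.176 ]), 'lever_tab': array([0.6053, 0.0007, 0.1895])}
-0.05626961333940182
-0.27 0 [ 0.54  0.46 -0.85  2.    0.44  0.88  0.75]
-0.27 3.141592653589793 [ 0.26  0.36 -0.5   2.01  0.23  0.82 -2.21]
0.4 0 [ 1.02  0.77 -1.32  1.96  0.85  1.12  1.31]
0.4 3.141592653589793 [ 0.39  0.36 -0.39  2.    0.18  0.82 -1.27]
0.2 0 [ 0.72  0.46 -0.87  2.    0.45  0.88  1.37]
0.2 3.141592653589793 [ 0.35  0.34 -0.4   2.03  0.18  0.81 -1.53]
-0.5 0 [ 0.47  0.5  -0.87  1.95  0.48  0.91  0.43]
-0.5 3.141592653589793 [ 0.15  0.38 -0.45  1.97  0.22  0.84 -2.49]
-0.8 0 [ 0.36  0.55 -0.84  1.87  0.5   0.95  0.06]
-0.8 3.141592653589793 [ 0.04  0.43 -0.4   1.89  0.22  0.87 -2.84]
3.1
```

```bash
cat >> h.py <<'E'
N=np.array([.6575,-.0006]);J=-.196;PI2=np.pi/2
def W(x,y,h): # ratchet frame -> world
    return N+np.array([np.cos(h)*x-np.sin(h)*y,np.sin(h)*x+np.cos(h)*y])
def fobs(n=5,dt=.02):
    F=[];M=[]
    for i in range(n):
        o=get_obs();F.append(o["force"]);M.append(o["wrist_torque"]);wait(dt)
    return np.mean(F,0),np.mean(M,0),np.std(F,0)
E
python3 - <<'E'
from h import *
h=-.273;ori=[0,PI2,h]
move_gripper(0.0)
p=lambda y,z:[*W(-.053,y,h),z]
reach(p(-.055,.33),ori)
servo_line(p(-.055,.2722),.12)
wait(.2);f0,m0,sd=fobs();print("tare",f0,sd,get_obs()["eef_pos"],p(-.055,.2722),get_obs()["finger_gap"],get_obs()["t"])
for y in np.arange(-.045,-.0139,.004):
    servo_line(p(y,.2722),.04);f,m,_=fobs(3);d=f-f0
    print(round(y,3),np.round(d,2),"lat",round(-np.sin(h)*d[0]+np.cos(h)*d[1],2))
print(get_obs()["t"])
for n in ["scene","top"]:
    c=camera(n);x0,y0=(200,130) if n=="scene" else (225,130)
    cv2.imwrite(f"pics/c_{n}.png",cv2.resize(c["pixels"][y0:y0+150,x0:x0+140],None,fx=4,fy=4))
E
```

```text
tare [ 0.01531638 -0.20694639  0.02800021] [0.79727638 0.7029776  0.30943908] [ 0.5919048  -0.03925978  0.27290492] [np.float64(0.5916335976253404), np.float64(-0.03927320827419734), 0.2722] 0.006722566659563734 7.7667
-0.045 [-0.34  0.48 -0.39] lat 0.37
-0.041 [0.36 0.3  0.22] lat 0.39
-0.037 [-0.49  0.46  0.12] lat 0.31
-0.033 [-0.23  0.67 -0.28] lat 0.59
-0.029 [ 0.71  0.28 -0.05] lat 0.47
-0.025 [ 0.04 -0.75 -0.33] lat -0.71
-0.021 [-1.64 -0.82 -0.35] lat -1.24
-0.017 [-0.51 -0.01  0.13] lat -0.14
10.3167
```

View pics/c_scene.png

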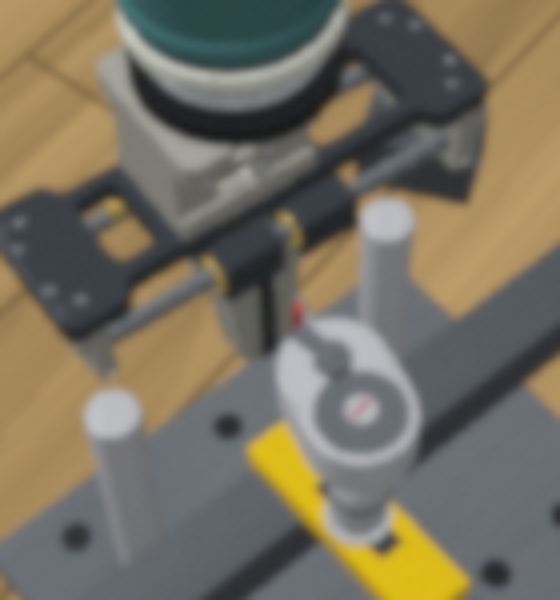

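View pics/c_top.png

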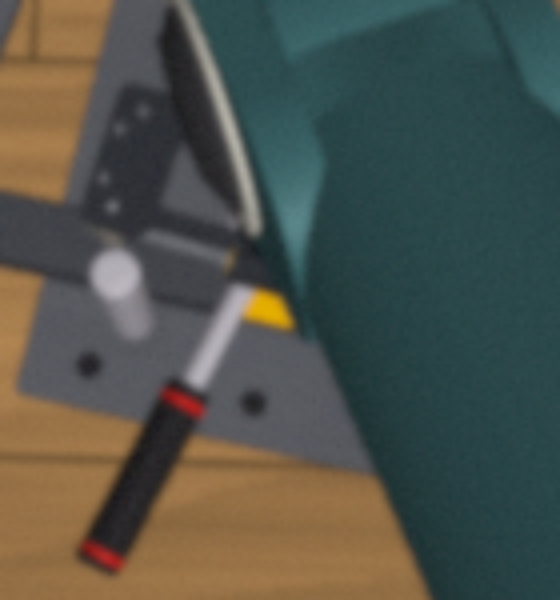

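```bash
cat >> h.py <<'E'
def look(tag,tab=None,grip=None):
    pass
def lever(c,tab,g1,g2):
    # pixel (col,row) of tab, and of two grip points at z .161
    A=atz(c,tab[::-1],.1895)[:2]
    return A
E
python3 - <<'E'
from h import *
c=camera("top");s=camera("scene")
a=atz(c,(130+400/4,225+183/4),.165)[:2];b=atz(c,(130+555/4,225+100/4),.165)[:2]
d=a-b;m=(a+b)/2;h1=np.arctan2(*d[::-1]);h2=np.arctan2(*(N-m)[::-1]);print("h",h1,h2,np.linalg.norm(N-m))
t=atz(s,(130+318/4,200+297/4),.1895)[:2]
for h in (h1,h2):
    r=t-N;print("tab ratchet frame",r@[np.cos(h),np.sin(h)],r@[-np.sin(h),np.cos(h)])
for cc in (c,s):print([ (x["centre"],x["p"]) for x in landmark_of("lever_tab",cc)[:2]])
E
```

```text
h -0.45789433186311185 -0.4422817446552672 0.17327717096835568
tab ratchet frame -0.04667976717891949 -0.006775571773299078
tab ratchet frame -0.046779858038364985 -0.006045983678746975
[]
[([208.3, 270.6], 0.57)]
```

```bash
python3 - <<'E'
from h import *
def go(y,h,sp=.05):
    servo_line([*W(-.053,y,h),.2722],sp,ori=[0,PI2,h])
for h in [-.45,-.6,-.75,-.846]:
    go(-.034,h)
for y in np.arange(-.032,-.0155,.002):
    go(y,-.846,.03);f,m,_=fobs(4);h=-.846
    print(round(y,3),np.round(f,2),"lat",round(-np.sin(h)*f[0]+np.cos(h)*f[1],2))
print(get_obs()["t"])
for n in ["scene","top"]:
    c=camera(n);x0,y0=(200,130) if n=="scene" else (225,130)
    cv2.imwrite(f"pics/d_{n}.png",cv2.resize(c["pixels"][y0:y0+150,x0:x0+140],None,fx=4,fy=4))
E
```

```text
-0.032 [-1.93 -0.43  0.38] lat -1.73
-0.03 [-3.53 -0.18  0.42] lat -2.76
-0.028 [-4.22 -0.16  0.09] lat -3.26
-0.026 [-1.74 -0.5  -0.09] lat -1.64
-0.024 [-2.75  0.01  0.88] lat -2.05
-0.022 [-1.89 -0.5   0.56] lat -1.75
-0.02 [-0.85  0.11 -0.16] lat -0.56
-0.018 [-0.49 -0.09 -0.01] lat -0.43
-0.016 [ 0.09  0.31 -0.33] lat 0.27
14.75
```

View pics/d_scene.png

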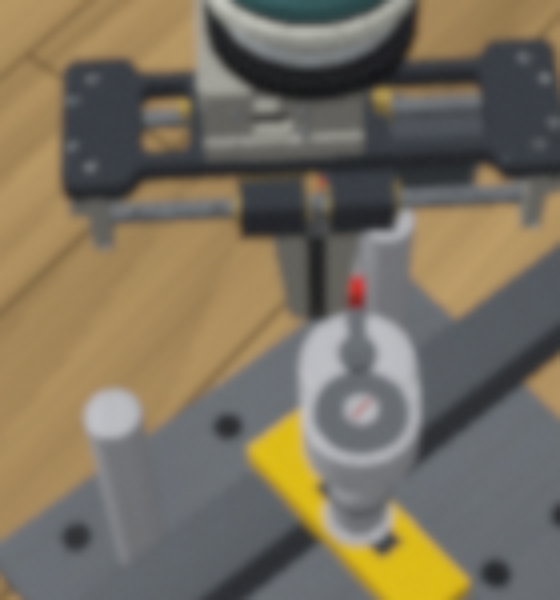

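View pics/d_top.png

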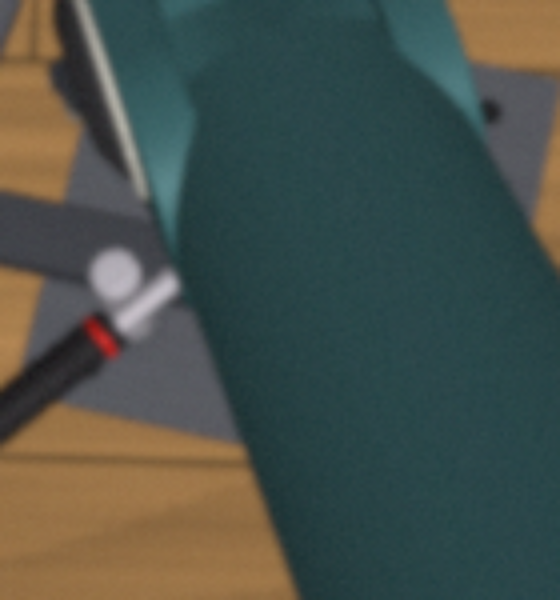

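```bash
python3 - <<'E'
from h import *
s=camera("scene");h=-.846
for px in [(357,293),(357,285)]:
    t=atz(s,(130+px[1]/4,200+px[0]/4),.1895)[:2]-N
    print("tab",t@[np.cos(h),np.sin(h)],t@[-np.sin(h),np.cos(h)])
# leave: back off then lift
servo_line([*W(-.053,-.045,h),.2722],.1)
q=get_obs()["eef_pos"];servo_line([q[0],q[1],.33],.2)
# hover over grip, on the left-of-post-free side: straddle ready
move_gripper(.62)
reach([*W(-.185,0,h),.33],[0,PI2,h])
for n in ["scene","top"]:
    c=camera(n);x0,y0=(200,130) if n=="scene" else (205,130)
    cv2.imwrite(f"pics/e_{n}.png",cv2.resize(c["pixels"][y0:y0+150,x0:x0+140],None,fx=4,fy=4))
    print([(x["centre"],x["p"]) for x in landmark_of("lever_tab",c)[:1]],[(x["centre"],x["p"]) for x in landmark_of("lever",c)[:1]])
print(get_obs()["t"],get_obs()["joint_pos"])
E
```

```text
tab -0.05212483784411144 0.003023422511822845
tab -0.0563497546086828 0.003308404029208374
[([201.7, 288.7], 0.59)] [([217.6, 289.3], 0.53)]
[] [([179.4, 289.6], 0.62)]
17.6333 [ 0.21839995  0.3581567  -0.65665575  1.78217306  0.2445716   1.08409599
  0.19955235]
```

View pics/e_scene.png

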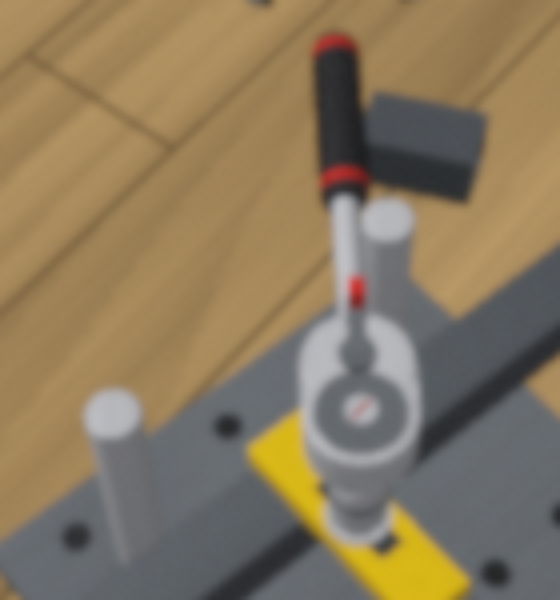

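View pics/e_top.png

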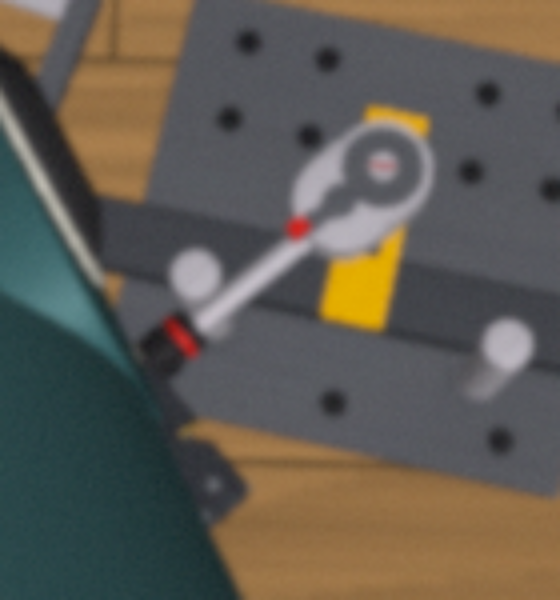

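The red tab now sits left of the shaft (top zoom at (298,228), left of the centre line), so the lever is set to tighten. The handle rests against the left post. Next I'll straddle the grip and swing back.

```bash
cat >> h.py <<'E'
R=.170
def at(h,sp=.1):
    servo_line([*W(-R,0,h),.230],sp,ori=[0,PI2,h])
def torque(n=8,F0=np.zeros(3),M0=np.zeros(3)):
    f,m,_=fobs(n);f=f-F0;m=m-M0
    r=np.array(get_obs()["eef_pos"][:2])-N
    return r[0]*f[1]-r[1]*f[0]+m[2], m[2], f
E
python3 - <<'E'
from h import *
h=-.846
reach([*W(-R,0,h),.30],[0,PI2,h])
servo_line([*W(-R,0,h),.230],.12)
print(fobs(5)[0])
move_gripper(.34)
print(get_obs()["finger_gap"],torque(5))
for h in np.arange(-.7,.401,.22):
    at(h,.13);print(round(h,2),[np.round(x,2) for x in torque(3)])
print(get_obs()["t"],get_obs()["joint_pos"])
c=camera("scene");cv2.imwrite("pics/f_scene.png",cv2.resize(c["pixels"][100:280,160:340],None,fx=3,fy=3))
E
```

```text
[0.42517892 0.22587146 0.06727464]
0.3413504258217072 (np.float64(0.05252822531400249), np.float64(0.031700245342202386), array([-0.01819728, -0.16425235, -0.19607628]))
-0.7 [np.float64(-0.03), np.float64(-0.02), array([ 0.1 , -0.03, -0.35])]
-0.48 [np.float64(-0.06), np.float64(-0.0), array([ 0.07,  0.3 , -0.39])]
-0.26 [np.float64(-0.0), np.float64(0.01), array([0.15, 0.05, 0.15])]
-0.04 [np.float64(-0.08), np.float64(-0.01), array([ 0.46,  0.41, -0.24])]
0.18 [np.float64(-0.05), np.float64(-0.02), array([ 0.39,  0.2 , -0.1 ])]
0.4 [np.float64(-0.06), np.float64(-0.01), array([0.02, 0.32, 0.  ])]
22.15 [ 0.77658079  0.48605203 -0.88394747  1.97494268  0.47759585  0.9018543
  1.61351239]
```

View pics/f_scene.png

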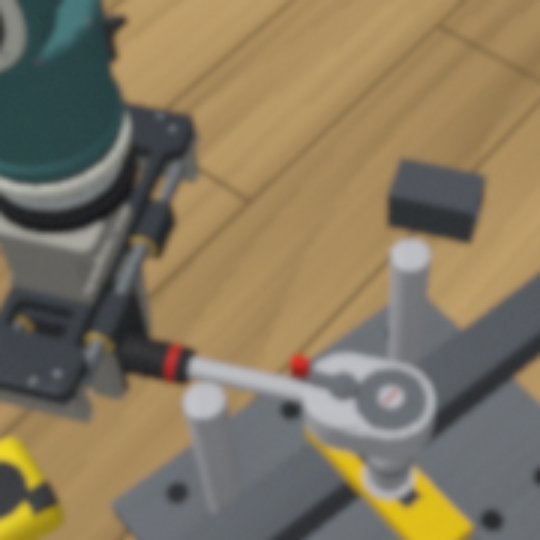

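The tab at (300,366) is left of the shaft, and the handle is close to the right post. First working stroke.

```bash
python3 - <<'E'
from h import *
T0,_,_=torque(4);
for h in np.arange(.28,-.81,-.12):
    at(h,.1);t,m,f=torque(5);print(round(h,2),round(t,2),round(m,2),np.round(f,1))
    if t>.95: break
print(get_obs()["t"])
E
```

```text
0.28 -0.0 -0.01 [-0.1 -0.1  0.4]
0.16 0.04 -0.03 [ 0.3 -0.4  0. ]
0.04 -0.0 -0.03 [ 0.1 -0.1  0.5]
-0.08 0.05 0.0 [-0.1 -0.3  0.1]
-0.2 -0.04 0.0 [-0.2  0.3 -0.3]
-0.32 0.05 -0.01 [ 0.2 -0.4 -0.1]
-0.44 0.4 0.02 [-1.2 -1.9  1.3]
-0.56 0.49 0.02 [-1.2 -2.5  2.2]
-0.68 0.44 0.02 [-1.8 -1.7  1.5]
-0.8 0.53 0.02 [-2.2 -2.1  1.4]
26.6
```

```bash
python3 - <<'E'
from h import *
move_gripper(.30)
for h in [-.4,0,.41]:
    at(h,.18)
print(torque(4)[0],get_obs()["t"])
c=camera("top");cv2.imwrite("pics/g_top.png",cv2.resize(c["pixels"][100:280,210:390],None,fx=3,fy=3))
c=camera("scene");cv2.imwrite("pics/g_scene.png",cv2.resize(c["pixels"][100:280,160:340],None,fx=3,fy=3))
E
```

```text
-0.04595535762366977 28.5917
```

View pics/g_scene.png

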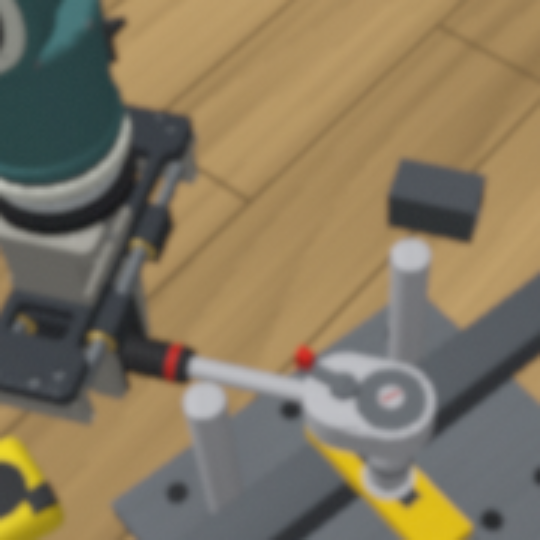

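View pics/g_top.png

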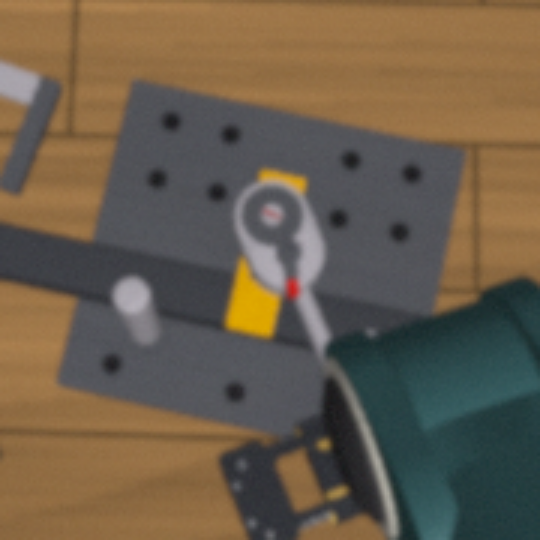

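```bash
cat >> h.py <<'E'
def stroke(hs,lim,n=5,sp=.1):
    for h in hs:
        at(h,sp);t1=torque(2)[0];t,m,f=torque(n);print(round(h,3),"imm",round(t1,2),"avg",round(t,2),"mz",round(m,2),np.round(f,1))
        if t>lim: return True
    return False
E
python3 - <<'E'
from h import *
stroke([.2,.05,-.1,-.2,-.3,-.4,-.5,-.6,-.7,-.8],.85)
print(get_obs()["t"])
E
```

```text
0.2 imm 0.11 avg -0.03 mz -0.0 [-0.1  0.1  0.2]
0.05 imm 0.34 avg 0.27 mz 0.0 [-0.2 -1.6  0.8]
-0.1 imm 0.55 avg 0.56 mz 0.04 [-0.7 -3.   1.4]
-0.2 imm 0.6 avg 0.49 mz 0.01 [-1.3 -2.6  1.5]
-0.3 imm 0.67 avg 0.51 mz 0.03 [-1.1 -2.6  2. ]
-0.4 imm 0.59 avg 0.51 mz 0.02 [-1.2 -2.6  2.1]
-0.5 imm 0.56 avg 0.55 mz 0.0 [-1.5 -2.9  2. ]
-0.6 imm 0.52 avg 0.61 mz 0.02 [-2.1 -2.8  1.7]
-0.7 imm 0.48 avg 0.55 mz 0.01 [-2.1 -2.4  1.6]
-0.8 imm 0.51 avg 0.48 mz 0.01 [-2.3 -1.6  1.5]
33.4
```

```bash
python3 - <<'E'
from h import *
for h in [-.4,0,.41]: at(h,.18)
stroke([.2,.05,-.08,-.16,-.24,-.32,-.40,-.48,-.56,-.64,-.72,-.80],.85,n=5)
print(get_obs()["t"])
E
```

```text
0.2 imm 0.12 avg -0.12 mz -0.01 [-0.5  0.6  0.4]
0.05 imm 0.24 avg 0.23 mz -0.0 [-0.3 -1.4  1.4]
-0.08 imm 0.47 avg 0.52 mz 0.0 [-0.7 -3.   1.1]
-0.16 imm 0.52 avg 0.45 mz -0.01 [-0.6 -2.7  1.2]
-0.24 imm 0.53 avg 0.59 mz 0.03 [-1.  -3.2  1.2]
-0.32 imm 0.47 avg 0.49 mz 0.03 [-1.  -2.5  1.4]
-0.4 imm 0.54 avg 0.57 mz 0.03 [-1.2 -2.9  1.7]
-0.48 imm 0.44 avg 0.58 mz 0.02 [-1.3 -3.1  1.6]
-0.56 imm 0.5 avg 0.5 mz 0.04 [-1.5 -2.3  1.8]
-0.64 imm 0.63 avg 0.66 mz 0.05 [-1.9 -3.1  1.1]
-0.72 imm 0.68 avg 0.68 mz 0.04 [-2.2 -3.1  0. ]
-0.8 imm 0.67 avg 0.67 mz 0.04 [-2.5 -2.7  0.5]
40.3
```

```bash
python3 - <<'E'
from h import *
for h in [-.4,0,.41]: at(h,.18)
print(get_obs()["t"],torque(6)[0])
stroke([.2,.05,0,-.04,-.08,-.12,-.16,-.20,-.24],.88,n=8)
print(get_obs()["t"])
E
```

```text
41.9583 -0.2144014888582551
0.2 imm -0.0 avg 0.04 mz -0.01 [ 0.  -0.3  0.2]
0.05 imm 0.44 avg 0.42 mz 0.02 [-0.2 -2.4  0.4]
0 imm 0.7 avg 0.67 mz 0.03 [-0.2 -3.8  0.1]
-0.04 imm 0.84 avg 0.79 mz 0.01 [-0.5 -4.6 -0.1]
-0.08 imm 0.77 avg 0.91 mz 0.04 [-0.6 -5.1 -0.4]
44.5583
```

```bash
python3 - <<'E'
from h import *
print(torque(20))
for h in [-.10,-.12]:
    at(h,.05);t=torque(20);print(h,t)
    if t[0]>.95:break
print(get_obs()["t"])
E
```

```text
(np.float64(0.8547861306530339), np.float64(0.025806017566379826), array([-0.70917905, -4.83200926, -0.60368039]))
-0.1 (np.float64(0.9714328782268771), np.float64(0.028425013759748853), array([-0.68385891, -5.50309438, -0.52850828]))
45.475
```

```bash
python3 - <<'E'
from h import *
print(torque(20)[0])
at(-.12,.05);print([torque(10)[0] for _ in range(3)])
at(-.135,.05);print([torque(10)[0] for _ in range(3)])
print(get_obs()["t"])
E
```

```text
0.9827204234979886
[np.float64(0.998624660041717), np.float64(0.974926212233998), np.float64(1.022201298521887)]
[np.float64(1.0219662274528005), np.float64(1.0673259989363897), np.float64(1.049302242984317)]
47.3083
```

```bash
python3 - <<'E'
from h import *
at(-.06,.08);print(torque(6)[0])
move_gripper(.62);wait(.2)
q=get_obs()["eef_pos"];servo_line([q[0],q[1],.34],.12)
servo_line([.42,.05,.42],.25)
print(get_obs()["t"])
for n in ["scene","top"]:
    c=camera(n);x0,y0=(150,110)
    cv2.imwrite(f"pics/z_{n}.png",cv2.resize(c["pixels"][100:300,140:400],None,fx=3,fy=3))
    for l,z in [("tape_measure",0),("tube_offcut",0),("try_square",0),("lever_tab",.1895),("grip",.161),("lever_pivot",.176)]:
        print(n,l,[(np.round(atz(c,x["centre"],z)[:2],3),round(x["p"],2)) for x in landmark_of(l,c)[:1]])
E
```

```text
0.5039575581660272
50.1833
scene tape_measure [(array([ 0.449, -0.155]), 0.78)]
scene tube_offcut [(array([0.53 , 0.234]), 0.81)]
scene try_square [(array([0.778, 0.196]), 0.84)]
scene lever_tab [(array([0.599, 0.006]), 0.7)]
scene grip [(array([ 0.493, -0.032]), 0.73)]
scene lever_pivot [(array([ 0.632, -0.007]), 0.86)]
top tape_measure [(array([ 0.448, -0.16 ]), 0.9)]
top tube_offcut [(array([0.527, 0.234]), 0.58)]
top try_square [(array([0.782, 0.192]), 0.79)]
top lever_tab [(array([ 0.608, -0.005]), 0.59)]
top grip [(array([ 0.494, -0.031]), 0.63)]
top lever_pivot [(array([ 0.631, -0.008]), 0.98)]
```

View pics/z_scene.png

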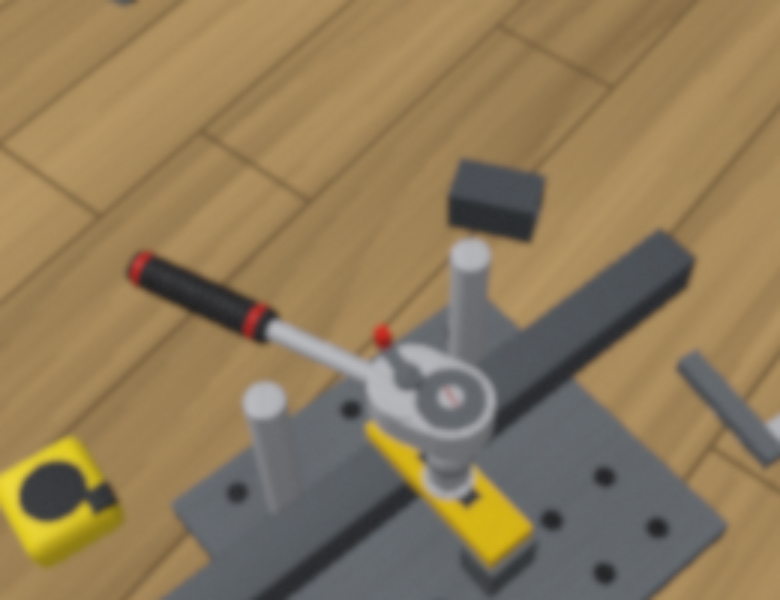

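View pics/z_top.png

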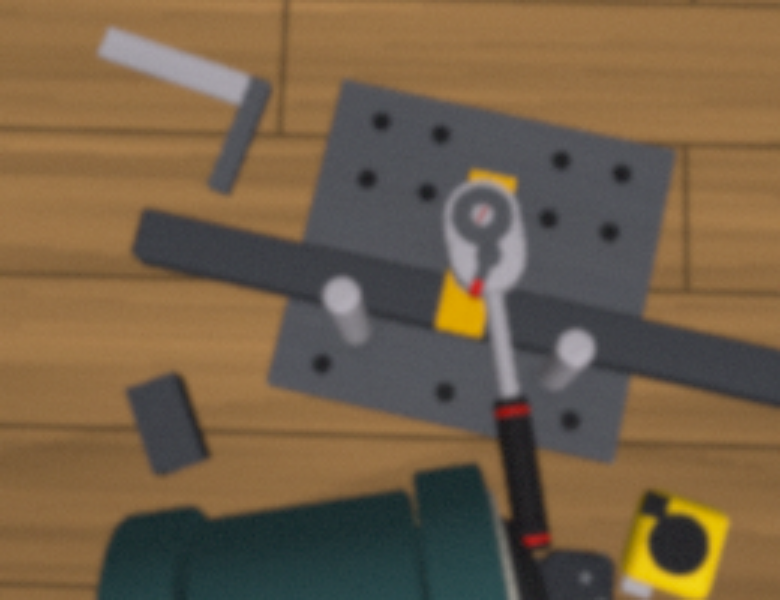

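```bash
python3 - <<'E'
from h import *
print(fobs(4)[0],get_obs()["t"],get_obs()["eef_pos"]);sign_off()
E
```

```text
[0.22073375 0.01921863 0.10018629] 50.95 [0.42001773 0.05001991 0.4200398 ]
the job is handed in; nothing more can be done
```

The clamp is nipped on the tube at about 1.04 to 1.17 N m, and I handed the job in at 51 s of the 72 s allowed.

- **Lever:** the handle swung along when I pushed the red tab, until the left post stopped it. The tab then went over to tighten at about 3 N.
- **Tightening:** it took three full strokes and part of a fourth. The strap began to bear on the tube late in the third.
- **Final pull:** the last readings, with the arm held still, averaged 1.05 N m. The same method read about 0.53 N m where the free nut should take 0.6 N m. If it reads low by that ratio, the true figure is about 1.17 N m. No reading went above 1.07 N m (about 1.2 corrected), under the 1.5 limit. All readings were taken with the arm stopped, so I have no measurement from during a pull.
- **Last pictures:** the ratchet is on the nut with its tab on the tighten side. When I let go, the handle had moved back about 0.2 rad in the clicking direction, which does not undo the nut. The gripper is well clear and feels almost no force.
- **Loose items:** the tape measure, tube offcut and try square look undisturbed. Their network positions differ from the first ones by up to about 1 cm, similar to the spread between the two cameras. One early reading of the offcut from the top camera was clearly wrong.

I did not pull again after letting go, so as not to tighten it further.

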